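# Clear the cassette press and check its platen gap with a taper gauge

## Robot

A 6-joint arm with a two-finger parallel gripper is mounted at the origin on a cart in front of the work surface, level with it; the furniture and walls round the work are solid. World frame = base frame: x ahead of the robot, y to its left, z up, the work surface at z = 0. Lengths are in m, angles in degrees, forces in N, time in s.
With the tool pointing down it reaches from about 0.25 to 0.725 m from the base axis. Payload 9.7 kg.
Tool frame: the origin (TCP) lies at the very end of the fingers, on their centre line; the grasp point (between the pads) lies 19 mm behind it; z points along the fingers, y is the line along which they close (so a half turn about z gives the same grasp; the last joint's range is limited). The gripper opens to 85 mm and grips with 20 to 120 N. Pads are 22 mm wide; open, the fingers measure 114 mm over their backs; the gripper's body (76 mm by 85 mm) begins 54 mm behind the grasp point. The pads swing forward as they close: fully open they stand 13 mm farther back than shut.
Start: joints at [66.807, 4.979, 10.078, 95.1, 0, 90], TCP at [0.217, 0.506, 0.231] pointing down, gripper open.
Joint ranges: [-179.16, 179.16], [-48.56, 103.87], [-65.8, 70.77], [-126.05, 130.52], [-82.76, 87.17], [-180, 180]. Speed limits (degrees/s): [127.2, 127.2, 147.25, 180, 180, 180].

## Interface

Orientations are given as [roll, pitch, yaw] about the fixed x, y, z axes, in that order (R = Rz(yaw) Ry(pitch) Rx(roll)).
In Python, from workcell import bot gives the robot as it stands.
- The arm moves only by the tool arm_command, never from a script. Its argument "series" is a list of rows, each a list of 4 numbers: the shift along the tool's x, y, z in m, then the turn about the tool's z in rad. A call has exactly 5 rows; each row is the pose to reach, as a shift and turn from the pose commanded when the call began, along the tool's axes at that moment; what a row does not reach only later rows make up. A row lasts 1/10 s, in which the tool goes at most 50 mm and 8.59 degrees, less where a joint would pass 70% of its speed; a pose out of reach is approached as far as the arm can. A call with a gripper value outside its range is refused whole. "hand" is the finger opening in m, from 0 to 0.0854, set as the call begins (left out, the last holds). The fingers move at their own pace and stop on an object; "grip_force" is the grip in N (left out, the last holds). Time passes only in rows, so rows that repeat a pose let the fingers close, or fill a call up. It gives the time, the measured TCP pose, the force, the opening and the grip force at its end, in the units of the state.
- bot.get_obs(): the state, without advancing time (a new reading comes with each control period).
- bot.camera(name): name is "side" or "top"; returns a dict with "color" (384x512x3 uint8, blue, green, red), "camera_matrix" (3x3 intrinsics, pixels), "xyz" and "orientation" of the camera in the world. Camera axes: x right, y up, looking along -z (the intrinsics and any distortion apply to the point x, -y, -z); pixel columns grow to the right and rows downward; lengths in m; the calibration is good to about 2 mm. A picture is of the moment at which its call begins. There is no depth.
- bot.job_done(): hands the job in; it is judged then, once.
Trained networks look in the newest picture that a camera, given by its name, has taken for a name from the list of things; names that differ only in an ending like _2 or _b are one class to them, and where a whole thing is asked for, a point or a joint stands for the part that bears it (a point fixed in the world has none). Each returns a list of dicts, best first, with "confidence" (0 to 1); they miss things now and then, are a little off and sometimes report something else, mostly with a low value. They report only what shows in the picture. A call takes as long as a camera call.
- bot.find_in(camera, target): "location" ([column, row] in pixels, amid what is visible of it).
- bot.mark_of(camera, target): "location" ([column, row] in pixels: a listed point, or the origin of a listed thing).
The state is a dict: "time": time; "q": joint angles; "qd": joint speeds; "joint_efforts": joint torques, N m; "ee_pos": TCP position; "tcp_rot": TCP orientation; "wrist_force": force on the tool from outside, world axes, zero at the start; "torque": the same for the moment, N m; "opening": finger opening in m; "grasp_force": force on a finger pad.
Only numpy, scipy, OpenCV 4.12 (cv2) and the standard library are available. Lean on these libraries where they do the work, as an engineer would, in place of code of your own. Each camera call takes 0.05 s, during which the arm holds its last target. There are 200 camera calls.

## Task

Before the next batch, clear the cassette press and check its gap: take the finished test cassette off the front of the press's lower plate and lay it flat in the free nest of the blue tray, in line with the other two, and let go of it. Then pick up the taper gauge with the orange grip and slide its blade, flat on the lower plate and square to the press, in under the platen until it just drags snugly (the sprung platen barely lifting off its stop, never forced). Finish while still gripping the gauge at that depth; leave the other cassettes, the timer and the dropper bottles alone.

Things in the scene. Friction and masses are not known exactly. Their poses are not given: they have to be found in the camera images.
- press: Fixed bench press. White base 140 x 150 mm, top 18 mm up; two 12 mm pillars 40 mm behind the platen's front edge, 62 mm either side; white bridge over them 110 to 128 mm up (22 to 58 mm behind that edge), fixed black knob to 153 mm. Origin on the worktop straight below the middle of the platen's front edge; +x points into the press (the way the gauge goes in), z up.
- platen: Aluminium upper plate, 80 (x) x 96 (y) x 14 mm, crossbar on top (to 64 mm up). Slides only up and down; at rest on its stop its underside is 40 mm above the worktop, held down by about 3.5 N; lifting it takes 3 N more per mm. Origin: middle of its front lower edge; axes as the press. Its z less 40 mm is the lift.
- lower_plate: Fixed steel lower plate of the press, 170 (x) x 96 (y) x 9 mm. Its height differs each time: top 33.8 to 36.2 mm above the worktop, so the gap to the platen is 3.8 to 6.2 mm. Origin on its top face, straight below the middle of the platen's front edge; axes as the press. The open front part is x = -90 to 0 mm.
- gauge: Taper gauge, 110 g, on the worktop. Orange grip 50 (x) x 18 (y) x 34 mm high: grip across the 18 mm, fingertips at least 4 mm above the underside. Steel blade 16 mm wide from x = 25 mm to the nose at 135 mm; flat underside level with the grip's; top falls evenly from 10 mm thick to 2 mm at the nose (1 mm per 13.75 mm). Friction about 0.6. Origin: middle of the grip's underside; x to the nose.
- gauge_nose (a point): Lower edge of the gauge's nose, in the middle; 135 mm along x from the gauge's origin.
- cassette: The finished white plastic test cassette, 22 (x) x 90 (y) x 9 mm, 12 g, lying on the open front part of the lower plate, roughly lengthwise to the press. Origin in the middle of its underside; long side along its y. Either way round is fine.
- tray: Blue nest tray, fixed, 125 (x) x 205 (y) x 10 mm, with three flat-bottomed nests (dark floors), 96 (x) x 28 (y) mm and 3 mm deep, side by side at y = -68, 0 and +68 mm. Cassettes lie in them lengthwise along x. The nest at y = +68 mm (nearest the press) is free. Origin in the middle of the underside.
- free_nest (a point): Middle of the floor of the free nest, 7 mm above the worktop.
- cassette_a: A white cassette of the same kind, already in the tray's nest farthest from the press; leave alone.
- cassette_b: A white cassette of the same kind, already in the tray's middle nest; leave alone.
- timer: Cream lab timer standing behind the tray, 36 x 66 x 73 mm; leave alone.
- bottle_blue: Dropper bottle with a blue band, 26 mm across, 75 mm high, behind the tray; leave alone.
- bottle_yellow: Dropper bottle with a yellow band, 26 mm across, 73 mm high, behind the tray; leave alone.

How it is judged (in metres and radians):
On the way, in this order (a step that is already met when the one before it is completed fails the run):
1. the finished cassette lies flat in the free nest and is let go (horizontal distance between cassette and free_nest below 0.007 m and z of cassette in the frame of tray below 0.0085 m and angle between cassette's own z axis and vertical below 0.06 rad and angle between the y axis of cassette and the x axis of tray, either way round below 0.15 rad and contact force between the fingers and cassette below 0.1 N and linear speed of cassette below 0.01 m/s), for 0.2 s.
2. the gauge is gripped and lifted clear of the worktop (height (world z) of gauge above 0.02 m and contact force between the fingers and gauge above 3 N), for 0.2 s.
3. the gripped gauge's nose is between lower plate and platen (x of gauge_nose in the frame of lower_plate above 0.008 m and y of gauge_nose in the frame of lower_plate between -0.04 and 0.04 m and z of gauge_nose in the frame of lower_plate between -0.003 and 0.004 m and contact force between the fingers and gauge above 3 N), for 0.1 s.
At the end, for the whole second after the job is handed in: Cassette let go, seated flat in the free nest (7 mm, 0.15 rad). Gauge gripped (over 3 N), at rest, nose 18 mm or more past the platen edge, within 40 mm of the middle line, flat on the lower plate (tilt 0.06 rad, nose 4 mm), square (0.12 rad); platen presses on it with 1.5 to 9 N (all of step 2 and horizontal distance between cassette and free_nest below 0.007 m and z of cassette in the frame of tray below 0.0085 m and angle between each of cassette, gauge's own z axis and vertical below 0.06 rad and angle between the y axis of cassette and the x axis of tray, either way round below 0.15 rad and contact force between the fingers and cassette below 0.1 N and x of gauge_nose in the frame of lower_plate above 0.018 m and y of gauge_nose in the frame of lower_plate between -0.04 and 0.04 m and z of gauge_nose in the frame of lower_plate between -0.003 and 0.004 m and contact force between gauge and platen between 1.5 and 9 N and angle between the x axis of gauge and the x axis of press, either way round below 0.12 rad and linear speed of gauge below 0.01 m/s); the arm keeps its last pose, push and grip.
It fails at once if the platen is forced up more than 4 mm (z of platen in the frame of press above 0.044 m).
It fails at once if the timer, a dropper bottle or one of the other two cassettes is moved more than 15 mm (distance of any of cassette_a, cassette_b, timer, bottle_blue, bottle_yellow from where it was at the start of the episode above 0.015 m).
It also fails if it takes over 59 s, if anything falls off the work surface, if the arm or the gripper's body presses on something with over 40 N, if the wrist force passes 120 N, or if a joint passes its speed limit or range.

## Working session

There is one attempt and no reset: what is moved stays moved. The work goes in short steps, Python scripts to look and compute and a tool call to move; the robot and the scene stay as the last step left them, time stands still between calls to the robot, and variables do not carry over. Pictures are saved under pics/ and viewed, at most 10 in all, crops included, and the job is handed in when it is done.

Besides the shell and the picture viewer there is one more tool, called after "Emit:" as a command line: name --pt "numbers of a row" for each row, then --argument value for the rest. arm_command: Moves the arm, as the interface text tells. Its arguments: {"type":"object","properties":{"series":{"type":"array"},"hand":{"type":"number"},"grip_force":{"type":"number"}},"required":["series"]}

```bash
mkdir -p pics; ls; cat > h.py <<'E'
import numpy as np, cv2
from scipy.spatial.transform import Rotation as R
from workcell import bot
def cam(n):
    c=bot.camera(n); c['K']=np.array(c['camera_matrix']); c['t']=np.array(c['xyz'])
    o=np.array(c['orientation'],float)
    c['R']=o if o.ndim==2 else R.from_euler('xyz',o,degrees=True).as_matrix()
    return c
def ray(c,uv):
    u,v=uv; d=np.linalg.inv(c['K'])@[u,v,1]; return c['R']@(d*[1,-1,-1])
def at(c,uv,z):
    d=ray(c,uv); return c['t']+d*(z-c['t'][2])/d[2]
def proj(c,p):
    q=(c['R'].T@(np.array(p)-c['t']))*[1,-1,-1]; q=c['K']@q; return q[:2]/q[2]
E
python3 - <<'E'
from h import *
o=bot.get_obs(); print(o)
Z=dict(press=0,platen=.04,lower_plate=.035,gauge=0,gauge_nose=0,cassette=.035,tray=0,free_nest=.007)
for n in('top','side'):
    c=cam(n); cv2.imwrite(f'pics/{n}0.png',c['color']); print(n,{k:v for k,v in c.items() if k!='color'})
    for k,z in Z.items():
        for r in bot.mark_of(n,k)[:2]: print(k,np.round(r['location'],1),round(r['confidence'],2),at(c,r['location'],z).round(4))
E
```

```text
pics
{'time': 0.0, 'q': array([6.68072011e+01, 5.01113317e+00, 1.00320804e+01, 9.51006856e+01,
       1.14170862e-03, 8.99995358e+01]), 'qd': array([ 0.04900675, -0.00386407, -0.02736751, -0.02350417, -0.03695655,
        0.05636119]), 'joint_efforts': array([ 2.38837119e-04, -5.20383918e+01,  4.64801002e+01,  1.64500420e-02,
       -7.55460292e-05, -9.87996202e-06]), 'ee_pos': array([0.21649996, 0.50532205, 0.23056151]), 'tcp_rot': array([-1.79920262e+02, -1.14235361e-03,  1.56807664e+02]), 'wrist_force': array([-0.38136432,  0.38857287,  0.22382578]), 'torque': array([-0.03059984, -0.03155272,  0.00782495]), 'grasp_force': 0.0, 'opening': 0.08525752899563152}
top {'camera_matrix': array([[414.3553925 ,   0.        , 250.65575592],
       [  0.        , 414.3553925 , 188.04426165],
       [  0.        ,   0.        ,   1.        ]]), 'xyz': array([ 0.40792623, -0.07326957,  1.2015749 ]), 'orientation': array([  7.43450282,  -0.55492189, -88.36476002]), 'K': array([[414.3553925 ,   0.        , 250.65575592],
       [  0.        , 414.3553925 , 188.04426165],
       [  0.        ,   0
[... 1174 characters left out ...]
 ,   0.        ,   1.        ]]), 't': array([0.43523121, 0.76048406, 0.81131676]), 'R': array([[-0.98566705,  0.12890823, -0.10882619],
       [-0.16753842, -0.67232471,  0.7210481 ],
       [ 0.0197825 ,  0.72894592,  0.68428539]])}
press [207.7 291.7] 0.63 [0.6017 0.2073 0.    ]
platen [203.9 276.2] 0.58 [0.609  0.2011 0.04  ]
platen [216.7 169.2] 0.49 [ 0.6538 -0.111   0.04  ]
lower_plate [205.  277.9] 0.68 [0.6071 0.201  0.035 ]
gauge_nose [238.8 223.4] 0.57 [0.576  0.0159 0.    ]
cassette [233.3 281. ] 0.72 [0.5521 0.1982 0.035 ]
cassette [282.8 139.9] 0.59 [ 0.5134 -0.2622  0.035 ]
tray [280.  160.7] 0.88 [ 0.5132 -0.2197  0.    ]
free_nest [280.9 174.1] 0.68 [ 0.5037 -0.1603  0.007 ]
```

```bash
python3 - <<'E'
import cv2
for n in('top','side'):
    i=cv2.imread(f'pics/{n}0.png')
    i=i[110:270,90:350] if n=='top' else i[90:384,110:400]
    f=3 if n=='top' else 2
    cv2.imwrite(f'pics/{n}0c.png',cv2.resize(i,None,fx=f,fy=f,interpolation=cv2.INTER_CUBIC))
E
```

```text
(no output)
```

View pics/top0c.png

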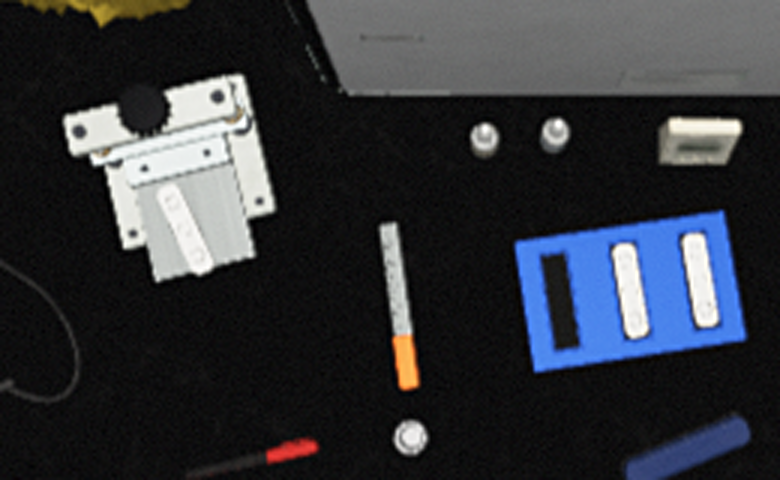

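View pics/side0c.png

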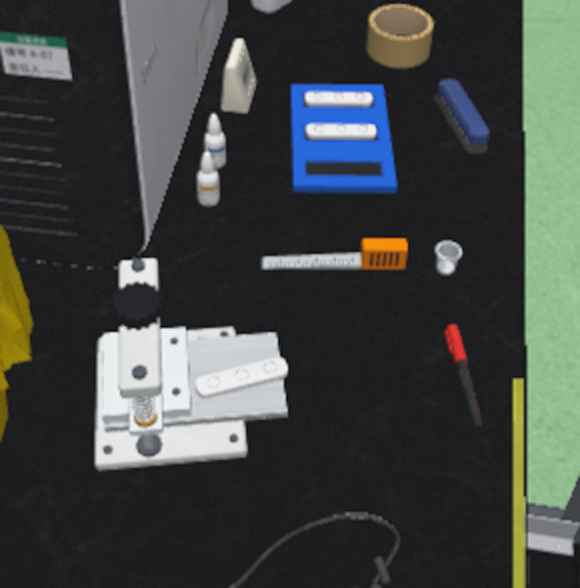

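The top view shows the press at about (153,167), with the cassette on the plate from (146,173) to (158,200) and skewed. The gauge runs from its grip at (225,231) to its nose at (219,185). The free nest is at (278,210). The side view agrees. Next I'll segment the images for headings.

```bash
cat > seg.py <<'E'
from h import *
def rect(c,mask,z,roi):
    m=np.zeros_like(mask); x0,y0,x1,y1=roi; m[y0:y1,x0:x1]=mask[y0:y1,x0:x1]
    n,l,s,_=cv2.connectedComponentsWithStats(m); 
    if n<2: return 'none'
    k=1+np.argmax(s[1:,4]); v,u=np.nonzero(l==k)
    P=np.array([at(c,(a,b),z)[:2] for a,b in zip(u,v)])
    mu=P.mean(0); w,V=np.linalg.eigh(np.cov((P-mu).T)); d=V[:,1]*np.sign(V[0,1])
    Q=(P-mu)@np.c_[d,[-d[1],d[0]]]; 
    return f"n={len(u)} ctr={mu.round(4)} mid={(mu+np.c_[d,[-d[1],d[0]]]@((Q.max(0)+Q.min(0))/2)).round(4)} yaw={np.degrees(np.arctan2(d[1],d[0])):.1f} size={np.sqrt(12*w[::-1]).round(4)}"
def big(im,roi,f,name): 
    x0,y0,x1,y1=roi; cv2.imwrite(name,cv2.resize(im[y0:y1,x0:x1],None,fx=f,fy=f,interpolation=cv2.INTER_CUBIC))
E
python3 - <<'E'
from seg import *
ro={'top':dict(cas=(138,168,168,205),pl=(128,165,180,210),tray=(255,175,345,240),gr=(210,215,240,245),bl=(210,180,235,225)),
 'side':dict(cas=(200,262,258,292),pl=(195,250,260,305),tray=(250,128,312,190),gr=(285,205,320,230),bl=(238,210,292,228))}
for n in ro:
    c=cam(n); im=c['color'].astype(int); b,g,r=im[...,0],im[...,1],im[...,2]; q=ro[n]; U=lambda m:m.astype(np.uint8)
    print(n)
    print('cas',rect(c,U(im.min(2)>200),.044,q['cas']))
    s=im.min(2)
    print('plate',rect(c,U((s>120)&(s<200)),.035,q['pl']))
    bm=U((b>120)&(r<120)); print('tray',rect(c,bm,.01,q['tray']))
    x0,y0,x1,y1=q['tray']; t=np.zeros_like(bm); t[y0:y1,x0:x1]=bm[y0:y1,x0:x1]
    h=np.zeros_like(bm); pts=cv2.findNonZero(t); cv2.fillConvexPoly(h,cv2.convexHull(pts),1)
    print('trayhull',rect(c,h,.01,q['tray']))
    hh=cv2.erode(h,np.ones((3,3),np.uint8))
    print('nest',rect(c,U((hh>0)&(im.max(2)<110)),.007,q['tray']))
    wm=U((hh>0)&(s>150)); 
    k,l,st,_=cv2.connectedComponentsWithStats(wm)
    for i in range(1,k):
        if st[i,4]>30: print('white',rect(c,U(l==i),.016,q['tray']))
    print('grip',rect(c,U((r>150)&(b<90)),.034,q['gr']))
    print('blade',rect(c,U((s>70)&(abs(r-b)<40)),.005,q['bl']))
    # intensity print of cassette roi
    x0,y0,x1,y1=q['cas']; print(np.percentile(s[y0:y1,x0:x1],[5,25,50,75,95]))
E
```

```text
top
cas n=253 ctr=[0.5581 0.2004] mid=[0.5577 0.2014] yaw=28.0 size=[0.0896 0.0225]
plate n=688 ctr=[0.5678 0.199 ] mid=[0.5661 0.1952] yaw=-43.9 size=[0.1036 0.0961]
tray n=2326 ctr=[ 0.514  -0.2221] mid=[ 0.5146 -0.223 ] yaw=-79.7 size=[0.2105 0.1371]
trayhull n=3230 ctr=[ 0.5141 -0.2229] mid=[ 0.5146 -0.223 ] yaw=-79.6 size=[0.2085 0.1293]
nest n=249 ctr=[ 0.5025 -0.156 ] mid=[ 0.5024 -0.1561] yaw=10.5 size=[0.0907 0.023 ]
white n=233 ctr=[ 0.5258 -0.2895] mid=[ 0.5259 -0.2893] yaw=9.7 size=[0.0875 0.0218]
white n=241 ctr=[ 0.5143 -0.2226] mid=[ 0.5142 -0.2225] yaw=9.9 size=[0.0894 0.0221]
grip n=98 ctr=[ 0.4397 -0.0106] mid=[ 0.439  -0.0114] yaw=9.4 size=[0.0496 0.0181]
blade n=240 ctr=[0.5197 0.0029] mid=[0.5205 0.003 ] yaw=10.0 size=[0.1085 0.0187]
[ 10.45 191.   197.   204.   241.  ]
side
cas n=1024 ctr=[0.5742 0.1897] mid=[0.5681 0.1903] yaw=18.0 size=[0.0955 0.0561]
plate n=508 ctr=[0.5651 0.2217] mid=[0.5669 0.2117] yaw=20.3 size=[0.1157 0.0608]
tray n=1947 ctr=[ 0.5123 -0.2124] mid=[ 0.5142 -0.2232] yaw=-80.0 size=[0.2201 0.1369]
trayhull n=2713 ctr=[ 0.5129 -0.2168] mid=[ 0.5141 -0.2231] yaw=-79.9 size=[0.2156 0.1285]
nest n=221 ctr=[ 0.5028 -0.162 ] mid=[ 0.5034 -0.1613] yaw=10.0 size=[0.0906 0.0227]
white n=199 ctr=[ 0.5259 -0.2912] mid=[ 0.5267 -0.2895] yaw=10.5 size=[0.0877 0.0262]
white n=239 ctr=[ 0.5142 -0.2232] mid=[ 0.5142 -0.2231] yaw=11.1 size=[0.0876 0.0277]
grip n=222 ctr=[ 0.4397 -0.0057] mid=[ 0.4393 -0.0005] yaw=22.1 size=[0.0545 0.0413]
blade n=398 ctr=[0.5157 0.    ] mid=[5.178e-01 3.000e-04] yaw=12.6 size=[0.1114 0.0247]
[ 29. 199. 203. 226. 238.]
```

```bash
cat > plan.py <<'E'
from h import *
def plan(p,yaw,n,start=None):
    o=bot.get_obs(); p0,y0=(o['ee_pos'],o['tcp_rot'][2]) if start is None else start
    p0=np.array(p0,float); p=np.array(p,float); dy=(yaw-y0+180)%360-180
    for i in range(n):
        a=np.radians(y0+dy*i/n); d=(p-p0)/n
        print(np.round([d@[np.cos(a),np.sin(a),0],d@[np.sin(a),-np.cos(a),0],-d[2],-np.radians(dy/n)],4))
E
python3 - <<'E'
from plan import *
plan((.558,.2005,.20),28,4)
import json
c=cam('top')
f=lambda x,y:at(c,(x/3+90-.33,y/3+110-.33),.035)[:2]
for a,b in(((155,281),(255,257)),((137,187),(155,281)),((234,170),(255,257)),((128,190),(230,165))):
    A,B=f(*a),f(*b); print(A.round(4),B.round(4),np.degrees(np.arctan2(*(B-A)[::-1])).round(1),np.linalg.norm(B-A).round(4))
E
```

```text
[-0.1085 -0.0365  0.0078  0.562 ]
[-0.1112  0.0269  0.0078  0.562 ]
[-0.0798  0.0821  0.0078  0.562 ]
[-0.0238  0.112   0.0078  0.562 ]
[0.5078 0.2265] [0.5332 0.134 ] -74.6 0.096
[0.5967 0.2492] [0.5078 0.2265] -165.7 0.0917
[0.6158 0.1583] [0.5332 0.134 ] -163.6 0.0861
[0.5935 0.2575] [0.6205 0.1623] -74.2 0.0989
```

Emit:
arm_command --pt "-0.022 -0.007 0.0016 0.112" --pt "-0.044 -0.015 0.003 0.225" --pt "-0.066 -0.022 0.005 0.337" --pt "-0.088 -0.029 0.006 0.45" --pt "-0.1085 -0.0365 0.008 0.562" --hand 0.05 --grip_force 25

```text
time: 1.55
ee_pos: [0.3027, 0.4286, 0.2233]
tcp_rot: [180.0, -0.0, 124.3]
wrist_force: [0.7, -0.9, 0.4]
opening: 0.0502
grasp_force: 0.0
```

Emit:
arm_command --pt "-0.022 0.005 0.0016 0.112" --pt "-0.044 0.011 0.003 0.225" --pt "-0.066 0.016 0.005 0.337" --pt "-0.088 0.022 0.006 0.45" --pt "-0.111 0.027 0.008 0.562"

```text
time: 2.05
ee_pos: [0.3879, 0.3527, 0.2153]
tcp_rot: [180.0, -0.0, 92.1]
wrist_force: [-0.3, 0.3, 0.1]
opening: 0.05
grasp_force: 0.0
```

Emit:
arm_command --pt "-0.016 0.016 0.0016 0.112" --pt "-0.032 0.033 0.003 0.225" --pt "-0.048 0.049 0.005 0.337" --pt "-0.064 0.066 0.006 0.45" --pt "-0.08 0.082 0.008 0.562"

```text
time: 2.55
ee_pos: [0.4732, 0.276, 0.2073]
tcp_rot: [180.0, -0.0, 59.9]
wrist_force: [-0.1, -0.2, -0.2]
opening: 0.05
grasp_force: 0.0
```

Emit:
arm_command --pt "-0.005 0.022 0.0016 0.112" --pt "-0.01 0.045 0.003 0.225" --pt "-0.014 0.067 0.005 0.337" --pt "-0.019 0.09 0.006 0.45" --pt "-0.024 0.112 0.008 0.562"

```text
time: 3.05
ee_pos: [0.5585, 0.1995, 0.1993]
tcp_rot: [180.0, -0.0, 27.7]
wrist_force: [0.1, 1.3, -0.4]
opening: 0.0498
grasp_force: 0.0
```

Emit:
arm_command --pt "0 -0.001 0.03 0" --pt "0 -0.001 0.06 0" --pt "0 -0.001 0.09 0" --pt "0 -0.001 0.12 0" --pt "0 -0.001 0.14 0"

```text
time: 3.55
ee_pos: [0.5565, 0.2008, 0.0569]
tcp_rot: [-180.0, 0.1, 28.0]
wrist_force: [-0.2, 0.1, -0.6]
opening: 0.0503
grasp_force: 0.0
```

Emit:
arm_command --pt "0 0 0.007 0" --pt "0 0 0.014 0" --pt "0 0 0.019 0" --pt "0 0 0.021 0" --pt "0 0 0.021 0"

```text
time: 4.05
ee_pos: [0.5576, 0.2013, 0.0388]
tcp_rot: [180.0, -0.0, 28.0]
wrist_force: [0.8, 0.2, -0.2]
opening: 0.0501
grasp_force: 0.0
```

Emit:
arm_command --pt "0 0 0.001 0" --pt "0 0 0.001 0" --pt "0 0 0.001 0" --pt "0 0 0.001 0" --pt "0 0 0.001 0" --hand 0.012 --grip_force 25

```text
time: 4.55
ee_pos: [0.5576, 0.2012, 0.0378]
tcp_rot: [180.0, -0.0, 28.0]
wrist_force: [-0.0, -0.2, 4.0]
opening: 0.021
grasp_force: 25.7
```

Emit:
arm_command --pt "0 0 0 0" --pt "0 0 0 0" --pt "0 0 -0.005 0" --pt "0 0 -0.015 0" --pt "0 0 -0.03 0"

```text
time: 5.05
ee_pos: [0.5567, 0.201, 0.0674]
tcp_rot: [-180.0, 0.1, 28.0]
wrist_force: [0.1, 0.4, 0.1]
opening: 0.0211
grasp_force: 25.2
```

```bash
python3 - <<'E'
from plan import *
from seg import big
plan((.5022,-.1558,.10),10.1,4)
for n,roi in(('side',(180,200,290,310)),):
    c=cam(n); big(c['color'],roi,5,'pics/grasp.png')
E
```

```text
[-0.0539  0.0723 -0.0082  0.0781]
[-0.0481  0.0763 -0.0082  0.0781]
[-0.042   0.0799 -0.0082  0.0781]
[-0.0356  0.0829 -0.0082  0.0781]
```

View pics/grasp.png

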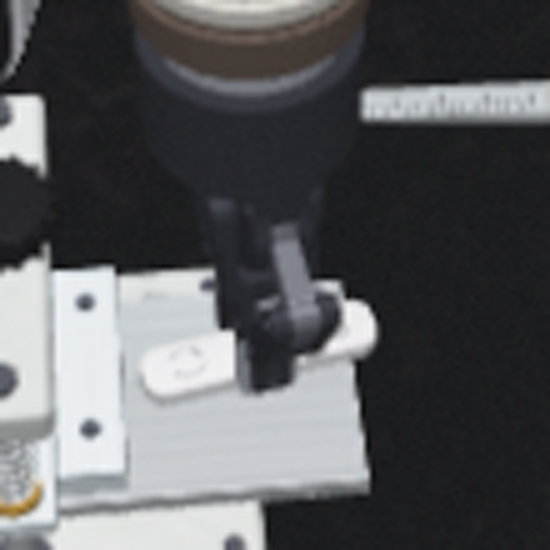

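The cassette is held level at its middle. Next I'll carry it to above the free nest.

Emit:
arm_command --pt "-0.007 0.008 -0.003 0.01" --pt "-0.016 0.022 -0.006 0.025" --pt "-0.028 0.038 -0.008 0.04" --pt "-0.041 0.055 -0.008 0.06" --pt "-0.054 0.072 -0.008 0.078"

```text
time: 5.6
ee_pos: [0.5428, 0.1102, 0.0751]
tcp_rot: [180.0, 0.0, 23.4]
wrist_force: [-0.9, 0.8, 0.4]
opening: 0.0211
grasp_force: 25.2
```

Emit:
arm_command --pt "-0.01 0.015 -0.002 0.015" --pt "-0.02 0.03 -0.004 0.03" --pt "-0.03 0.045 -0.006 0.045" --pt "-0.039 0.06 -0.008 0.06" --pt "-0.048 0.076 -0.008 0.078"

```text
time: 6.1
ee_pos: [0.529, 0.0215, 0.0834]
tcp_rot: [180.0, 0.0, 18.9]
wrist_force: [-0.6, -0.1, -1.0]
opening: 0.0207
grasp_force: 25.2
```

Emit:
arm_command --pt "-0.008 0.016 -0.002 0.015" --pt "-0.017 0.032 -0.004 0.03" --pt "-0.025 0.048 -0.006 0.045" --pt "-0.034 0.064 -0.008 0.06" --pt "-0.042 0.08 -0.008 0.078"

```text
time: 6.6
ee_pos: [0.5152, -0.0678, 0.0914]
tcp_rot: [180.0, 0.0, 14.5]
wrist_force: [-1.0, 0.2, 0.7]
opening: 0.021
grasp_force: 25.2
```

Emit:
arm_command --pt "-0.01 0.022 -0.002 0.02" --pt "-0.02 0.045 -0.004 0.04" --pt "-0.028 0.065 -0.006 0.06" --pt "-0.034 0.078 -0.008 0.074" --pt "-0.036 0.083 -0.008 0.078"

```text
time: 7.1
ee_pos: [0.5016, -0.157, 0.0994]
tcp_rot: [180.0, 0.0, 10.0]
wrist_force: [0.6, 0.5, 0.2]
opening: 0.0216
grasp_force: 25.2
```

Emit:
arm_command --pt "0 0 0.02 0" --pt "0 0 0.04 0" --pt "0 0 0.06 0" --pt "0 0 0.07 0" --pt "0 0 0.07 0"

```text
time: 7.6
ee_pos: [0.5013, -0.1548, 0.0279]
tcp_rot: [-179.9, 0.1, 10.1]
wrist_force: [-0.5, 0.2, 0.5]
opening: 0.0212
grasp_force: 25.2
```

```bash
python3 - <<'E'
from plan import *
from seg import big
o=bot.get_obs(); print(o['ee_pos'],o['tcp_rot'])
plan((.5022,-.1558,.030),10.1,1)
a=cam('side'); b=cam('top')
u=proj(a,(.502,-.156,.01)).astype(int); v=proj(b,(.502,-.156,.01)).astype(int); print(u,v)
A=a['color'][u[1]-40:u[1]+40,u[0]-40:u[0]+40]; B=b['color'][v[1]-40:v[1]+40,v[0]-40:v[0]+40]
cv2.imwrite('pics/nest.png',cv2.resize(np.hstack([A,B]),None,fx=5,fy=5,interpolation=cv2.INTER_CUBIC))
E
```

```text
[ 0.50129851 -0.15481643  0.02787267] [-1.79924774e+02  1.33515625e-01  1.01485988e+01]
[ 0.0007  0.0011 -0.0021  0.0008]
[281 174] [276 210]
```

View pics/nest.png

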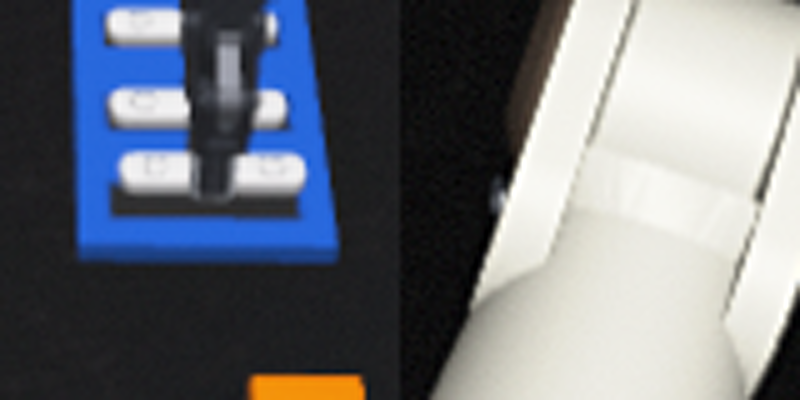

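```bash
python3 - <<'E'
from h import *
from scipy.optimize import least_squares
c=cam('side'); im=c['color'].astype(int); s=im.min(2)
m=np.zeros(s.shape,np.uint8); m[162:176,262:306]=(s[162:176,262:306]>130)
n,l,st,_=cv2.connectedComponentsWithStats(m); print(st[1:])
v,u=np.nonzero(m); 
P=np.array([at(c,(a,b),.035)[:2] for a,b in zip(u,v)])
d=np.array([np.cos(np.radians(10.1)),np.sin(np.radians(10.1))]); q=(P-[.5022,-.1558])@d
print('along-ends rel nest',q.min(),q.max(),'mid',(q.min()+q.max())/2, 'across',((P-[.5022,-.1558])@[-d[1],d[0]]).mean())
E
```

```text
[[264 164  15   8 107]
 [287 164  15   8 113]]
along-ends rel nest -0.04645330059248612 0.043675697354631254 mid -0.0013888016189274321 across 0.0023510481893484116
```

Emit:
arm_command --pt "0.001 0 0.004 0" --pt "0.001 0 0.008 0" --pt "0.001 0 0.012 0" --pt "0.001 0 0.013 0" --pt "0.001 0 0.013 0"

```text
time: 8.25
ee_pos: [0.5031, -0.1551, 0.016]
tcp_rot: [-180.0, 0.0, 10.1]
wrist_force: [0.2, 0.3, -0.1]
opening: 0.0208
grasp_force: 25.2
```

```bash
python3 - <<'E'
from plan import *
o=bot.get_obs(); print(o['wrist_force'],o['ee_pos'])
plan((.5024,-.1558,.0125),10.1,1)
E
```

```text
[ 0.22710781  0.32915098 -0.058611  ] [ 0.5030884  -0.15512937  0.01598694]
[-0.0008  0.0005  0.0035  0.0005]
```

Emit:
arm_command --pt "0 0.0005 0.001 0" --pt "0 0.0005 0.002 0" --pt "0 0.0005 0.0035 0" --pt "0 0.0005 0.0035 0" --pt "0 0.0005 0.0035 0"

```text
time: 8.75
ee_pos: [0.5034, -0.1556, 0.0128]
tcp_rot: [-180.0, 0.0, 10.1]
wrist_force: [-0.3, -0.2, -0.5]
opening: 0.0211
grasp_force: 25.2
```

Emit:
arm_command --pt "0 0 0.0005 0" --pt "0 0 0.001 0" --pt "0 0 0.001 0" --pt "0 0 0.001 0" --pt "0 0 0.001 0"

```text
time: 9.25
ee_pos: [0.5034, -0.1557, 0.0118]
tcp_rot: [-180.0, 0.0, 10.1]
wrist_force: [-0.3, -0.6, -1.3]
opening: 0.0208
grasp_force: 25.2
```

Emit:
arm_command --pt "0 0 0 0" --pt "0 0 0 0" --pt "0 0 0 0" --pt "0 0 0 0" --pt "0 0 0 0" --hand 0.04

```text
time: 9.75
ee_pos: [0.5034, -0.1557, 0.0118]
tcp_rot: [180.0, -0.0, 10.1]
wrist_force: [-0.9, 0.0, -0.6]
opening: 0.0401
grasp_force: 0.0
```

Emit:
arm_command --pt "0 0 -0.005 0" --pt "0 0 -0.02 0" --pt "0 0 -0.045 0" --pt "0 0 -0.075 0" --pt "0 0 -0.1 0"

```text
time: 10.25
ee_pos: [0.5037, -0.1558, 0.1147]
tcp_rot: [180.0, -0.1, 10.1]
wrist_force: [0.5, -0.2, 0.4]
opening: 0.0399
grasp_force: 0.0
```

Emit:
arm_command --pt "-0.01 -0.02 -0.002 0" --pt "-0.025 -0.05 -0.004 0" --pt "-0.035 -0.09 -0.006 0" --pt "-0.035 -0.12 -0.006 0" --pt "-0.035 -0.13 -0.006 0"

```text
time: 10.75
ee_pos: [0.4457, -0.032, 0.1195]
tcp_rot: [180.0, -0.1, 10.2]
wrist_force: [0.6, -0.9, 0.5]
opening: 0.0402
grasp_force: 0.0
```

```bash
python3 - <<'E'
from plan import *
from seg import rect
U=lambda m:m.astype(np.uint8)
plan((.4397,-.0106,.08),9.8,1)
for n,roi in(('side',(258,162,308,184)),('top',(262,185,292,235))):
    c=cam(n); im=c['color'].astype(int); print(n,rect(c,U(im.min(2)>150),.016,roi))
    if n=='side': A=c['color'][134:214,241:321]
    else: B=c['color'][170:250,236:316]
    cv2.imwrite('pics/placed.png',cv2.resize(np.hstack([A,B]) if n=='top' else A,None,fx=5,fy=5,interpolation=cv2.INTER_CUBIC))
E
```

```text
[-0.0021 -0.0221  0.0395  0.0076]
side n=250 ctr=[ 0.5013 -0.1546] mid=[ 0.501  -0.1564] yaw=10.8 size=[0.0878 0.0255]
top n=235 ctr=[ 0.5012 -0.1534] mid=[ 0.5015 -0.1533] yaw=10.1 size=[0.0877 0.0218]
```

View pics/placed.png

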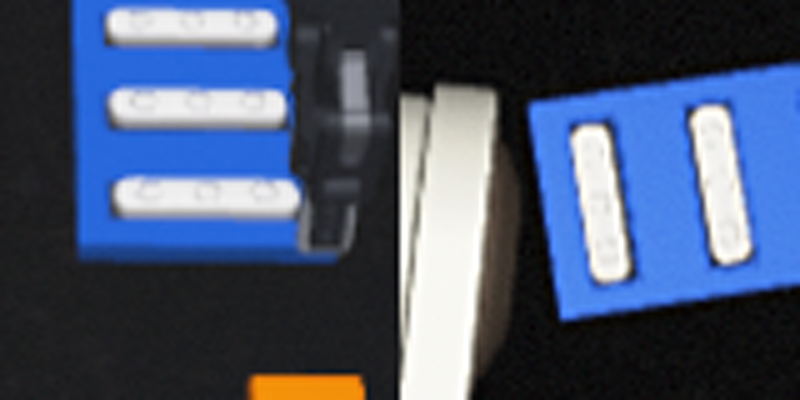

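The cassette looks seated: it is about 2.8 mm from the nest centre, and both views put it at the same height as its neighbours. Next is the gauge.

Emit:
arm_command --pt "-0.001 -0.008 0.0 0.002" --pt "-0.002 -0.018 0.01 0.005" --pt "-0.002 -0.022 0.03 0.007" --pt "-0.002 -0.022 0.05 0.007" --pt "-0.002 -0.022 0.06 0.007"

```text
time: 11.35
ee_pos: [0.4392, -0.0125, 0.0554]
tcp_rot: [-180.0, 0.2, 9.7]
wrist_force: [-1.0, 0.6, 0.2]
opening: 0.0401
grasp_force: 0.0
```

Emit:
arm_command --pt "0 0 0.008 0" --pt "0 0 0.018 0" --pt "0 0 0.03 0" --pt "0 0 0.04 0" --pt "0 0 0.047 0"

```text
time: 11.85
ee_pos: [0.44, -0.0126, 0.0098]
tcp_rot: [-180.0, 0.0, 9.7]
wrist_force: [-0.5, -0.1, 0.2]
opening: 0.0394
grasp_force: 0.0
```

Emit:
arm_command --pt "0 0 0 0" --pt "0 0 0 0" --pt "0 0 0 0" --pt "0 0 0 0" --pt "0 0 0 0" --hand 0.01 --grip_force 60

```text
time: 12.35
ee_pos: [0.4404, -0.0126, 0.011]
tcp_rot: [180.0, -0.0, 9.7]
wrist_force: [-0.1, -0.2, -0.5]
opening: 0.0168
grasp_force: 60.1
```

Emit:
arm_command --pt "0 0 0 0" --pt "0 0 -0.005 0" --pt "0 0 -0.015 0" --pt "0 0 -0.035 0" --pt "0 0 -0.055 0"

```text
time: 12.85
ee_pos: [0.4402, -0.0125, 0.0671]
tcp_rot: [180.0, -0.0, 9.7]
wrist_force: [0.1, -0.6, -1.1]
opening: 0.0168
grasp_force: 60.1
```

```bash
python3 - <<'E'
from plan import *
from seg import rect,big
U=lambda m:m.astype(np.uint8)
o=bot.get_obs(); print(o['ee_pos'],o['tcp_rot'],o['wrist_force'],o['torque'],o['opening'])
a=np.radians(15.3); g=np.array([.6085,.2020])-.155*np.array([np.cos(a),np.sin(a)]); print(g)
plan((*g,.07),15.3,3)
c=cam('side'); im=c['color'].astype(int); s=im.min(2)
for k in('gauge','gauge_nose'): print(bot.mark_of('side',k)[:1])
big(c['color'],(190,150,340,270),5,'pics/gg.png')
E
```

```text
[ 0.44016126 -0.01253726  0.06711168] [ 1.79999071e+02 -3.81375057e-03  9.72736050e+00] [ 0.11166656 -0.61499554 -1.12271131] [0.01461521 0.00387297 0.03720299] 0.016791501149773333
[0.4589936  0.16109968]
[ 0.016  -0.056  -0.001  -0.0324]
[ 0.0178 -0.0554 -0.001  -0.0324]
[ 0.0196 -0.0548 -0.001  -0.0324]
[{'location': [301.6, 208.2], 'confidence': 0.95}]
[{'location': [238.8, 203.6], 'confidence': 0.78}]
```

View pics/gg.png

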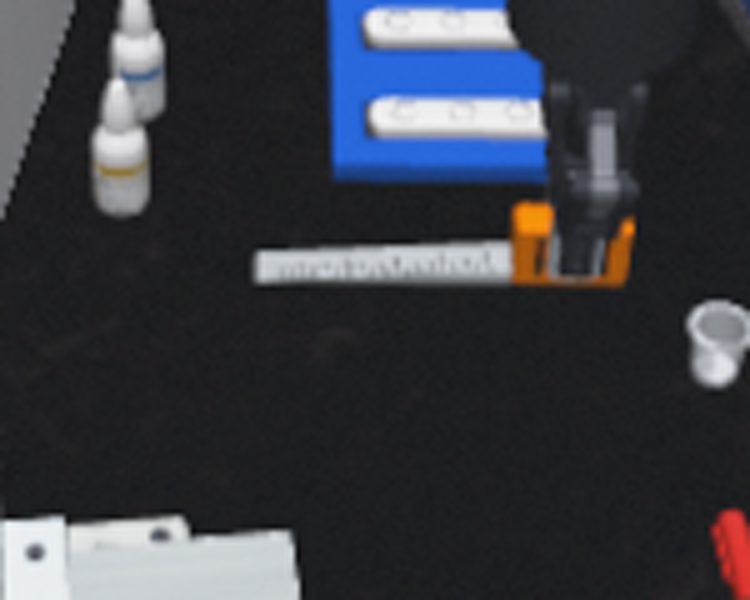

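Emit:
arm_command --pt "0.001 -0.005 -0.001 -0.003" --pt "0.004 -0.015 -0.002 -0.01" --pt "0.008 -0.028 -0.003 -0.017" --pt "0.012 -0.042 -0.003 -0.025" --pt "0.016 -0.056 -0.003 -0.032"

```text
time: 13.5
ee_pos: [0.4461, 0.0466, 0.068]
tcp_rot: [-180.0, 0.1, 11.6]
wrist_force: [-0.7, -0.0, -1.3]
opening: 0.0168
grasp_force: 60.2
```

Emit:
arm_command --pt "0.0035 -0.011 0 -0.007" --pt "0.007 -0.022 0 -0.013" --pt "0.011 -0.033 0 -0.02" --pt "0.014 -0.044 0 -0.026" --pt "0.018 -0.055 0 -0.032"

```text
time: 14.0
ee_pos: [0.4532, 0.1038, 0.0687]
tcp_rot: [180.0, 0.0, 13.4]
wrist_force: [0.6, 0.0, -1.5]
opening: 0.0163
grasp_force: 60.2
```

Emit:
arm_command --pt "0.005 -0.014 0 -0.008" --pt "0.01 -0.028 0 -0.017" --pt "0.015 -0.042 0 -0.025" --pt "0.018 -0.051 0 -0.03" --pt "0.0196 -0.055 0 -0.033"

```text
time: 14.5
ee_pos: [0.4649, 0.1438, 0.0687]
tcp_rot: [-179.2, 0.0, 16.8]
wrist_force: [0.6, -0.4, -1.5]
opening: 0.0168
grasp_force: 60.2
```

Emit:
arm_command --pt "0 0 0.003 0" --pt "0 0 0.008 0" --pt "0 0 0.013 0" --pt "0 0 0.016 0" --pt "0 0 0.016 0"

```text
time: 15.0
ee_pos: [0.4643, 0.1432, 0.0521]
tcp_rot: [-179.2, 0.1, 16.7]
wrist_force: [-0.5, 0.9, -1.5]
opening: 0.0165
grasp_force: 60.2
```

```bash
python3 - <<'E'
from plan import *
from seg import big
o=bot.get_obs(); print(o['ee_pos'],o['tcp_rot'],o['wrist_force'],o['torque'])
for k in('gauge','gauge_nose','lower_plate','platen'):
    pass
c=cam('side'); 
for k,z in(('gauge',.043),('gauge_nose',.043),('lower_plate',.035),('platen',.04)): print(k,[(r['location'],at(c,r['location'],z).round(4),r['confidence']) for r in bot.mark_of('side',k)[:1]])
big(c['color'],(150,220,300,330),5,'pics/ins.png')
E
```

```text
[0.46426912 0.14320778 0.05211651] [-1.79210872e+02  6.71372537e-02  1.67103683e+01] [-0.50492851  0.91464569 -1.48896297] [-0.02668067  0.05130017 -0.03063678]
gauge [([284.3, 264.1], array([0.4603, 0.146 , 0.043 ]), 0.64)]
gauge_nose [([213.2, 267.5], array([0.5955, 0.1796, 0.043 ]), 0.93)]
lower_plate [([202.9, 278.7], array([0.6106, 0.2036, 0.035 ]), 0.94)]
platen [([202.7, 275.8], array([0.6115, 0.2006, 0.04  ]), 0.8)]
```

View pics/ins.png

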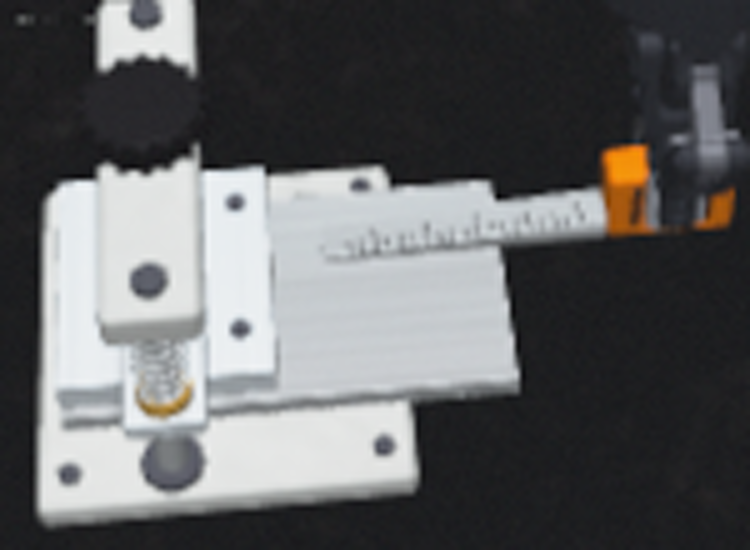

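```bash
python3 - <<'E'
from plan import *
o=bot.get_obs(); print(o['q'],o['qd'],o['joint_efforts'],o['wrist_force'])
E
```

```text
[ 16.69515714  -3.35198923 -18.09330313  75.24819914   0.78690691
 179.96887808] [ 0.00344487 -0.06780627  0.00632881 -0.10895107 -0.02368613  0.08048479] [-2.31748377e-02 -4.30616283e+01  4.67765737e+01 -3.43189551e-02
  4.87427367e-02 -5.24096940e-04] [ 0.17454357  0.06400843 -2.4223533 ]
```

J6 is at its 180° limit. I'll work slightly to the press's right (y about -25 mm), with the yaw a little over 17°. That stays within the square and lateral tolerances.

Emit:
arm_command --pt "0 0.003 0 -0.004" --pt "0 0.006 0 -0.008" --pt "0 0.009 0 -0.014" --pt "-0.001 0.012 0 -0.014" --pt "-0.001 0.012 0 -0.014"

```text
time: 15.75
ee_pos: [0.4672, 0.1313, 0.0526]
tcp_rot: [-179.2, 0.0, 17.5]
wrist_force: [-0.0, -0.1, -1.2]
opening: 0.017
grasp_force: 60.3
```

```bash
python3 - <<'E'
from plan import *
o=bot.get_obs(); print(o['q'],o['ee_pos'],o['tcp_rot'],o['wrist_force'],o['torque'])
plan((.4665,.1317,.052),17.5,1)
E
```

```text
[ 15.23501034  -3.45712478 -18.23714458  75.25330669   0.78380351
 177.73164403] [0.46718273 0.131278   0.05261744] [-1.79215492e+02  2.27845293e-03  1.75031540e+01] [-0.01416082 -0.09080569 -1.2297936 ] [-0.06945289  0.01875886 -0.00957152]
[-0.0005 -0.0006  0.0006  0.0001]
```

Emit:
arm_command --pt "0 0 0.001 0" --pt "0 0 0.002 0" --pt "0 0 0.003 0" --pt "0 0 0.004 0" --pt "0 0 0.004 0"

```text
time: 16.25
ee_pos: [0.467, 0.1318, 0.0484]
tcp_rot: [-179.2, 0.0, 17.5]
wrist_force: [0.4, -0.4, -0.9]
opening: 0.0171
grasp_force: 60.3
```

Emit:
arm_command --pt "0 0 0.0003 0" --pt "0 0 0.0006 0" --pt "0 0 0.001 0" --pt "0 0 0.001 0" --pt "0 0 0.001 0"

```text
time: 16.75
ee_pos: [0.4672, 0.1318, 0.0476]
tcp_rot: [-179.2, -0.0, 17.5]
wrist_force: [0.1, 0.4, -1.5]
opening: 0.0166
grasp_force: 60.3
```

Emit:
arm_command --pt "0 0 0.0003 0" --pt "0 0 0.0005 0" --pt "0 0 0.0005 0" --pt "0 0 0.0005 0" --pt "0 0 0.0005 0"

```text
time: 17.25
ee_pos: [0.4671, 0.1318, 0.0471]
tcp_rot: [-179.2, 0.0, 17.5]
wrist_force: [0.3, -0.2, -1.3]
opening: 0.017
grasp_force: 60.3
```

Still clear at an underside height of about 36.1 mm. I'll keep lowering in small steps.

Emit:
arm_command --pt "0 0 0.0003 0" --pt "0 0 0.0005 0" --pt "0 0 0.0005 0" --pt "0 0 0.0005 0" --pt "0 0 0.0005 0"

```text
time: 17.75
ee_pos: [0.4671, 0.1318, 0.0466]
tcp_rot: [-179.2, 0.0, 17.5]
wrist_force: [-0.5, 0.2, -0.7]
opening: 0.017
grasp_force: 60.3
```

Emit:
arm_command --pt "0 0 0.0003 0" --pt "0 0 0.0005 0" --pt "0 0 0.0005 0" --pt "0 0 0.0005 0" --pt "0 0 0.0005 0"

```text
time: 18.25
ee_pos: [0.4671, 0.1318, 0.0461]
tcp_rot: [-179.2, -0.0, 17.5]
wrist_force: [-0.8, -0.7, -0.9]
opening: 0.0166
grasp_force: 60.3
```

Emit:
arm_command --pt "0 0 0.0003 0" --pt "0 0 0.0005 0" --pt "0 0 0.0005 0" --pt "0 0 0.0005 0" --pt "0 0 0.0005 0"

```text
time: 18.75
ee_pos: [0.4671, 0.1318, 0.0456]
tcp_rot: [-179.2, 0.0, 17.5]
wrist_force: [-0.6, 0.2, -1.2]
opening: 0.0168
grasp_force: 60.3
```

```bash
python3 - <<'E'
from plan import *
o=bot.get_obs(); print(o['wrist_force'],o['torque'],o['ee_pos'])
E
```

```text
[-0.56065692  0.18447103 -1.1624302 ] [-0.0697222   0.03857773  0.02815194] [0.4671357  0.13180021 0.04562615]
```

Emit:
arm_command --pt "0 0 0.0003 0" --pt "0 0 0.0005 0" --pt "0 0 0.0005 0" --pt "0 0 0.0005 0" --pt "0 0 0.0005 0"

```text
time: 19.25
ee_pos: [0.4671, 0.1318, 0.0452]
tcp_rot: [-179.2, -0.0, 17.5]
wrist_force: [-1.8, 0.1, 0.5]
opening: 0.0168
grasp_force: 60.5
```

```bash
python3 - <<'E'
from plan import *
o=bot.get_obs(); print(o['wrist_force'],o['torque'],o['ee_pos'])
E
```

```text
[-1.83239059  0.09297007  0.5173665 ] [-0.04302572  0.15585346 -0.04508952] [0.4671429  0.13181255 0.04520672]
```

Emit:
arm_command --pt "0 0 0.0003 0" --pt "0 0 0.0005 0" --pt "0 0 0.0005 0" --pt "0 0 0.0005 0" --pt "0 0 0.0005 0"

```text
time: 19.75
ee_pos: [0.4671, 0.1318, 0.0448]
tcp_rot: [-179.2, -0.0, 17.5]
wrist_force: [-4.1, -1.6, 5.7]
opening: 0.0165
grasp_force: 61.1
```

```bash
python3 - <<'E'
from plan import *
o=bot.get_obs(); print(o['wrist_force'],o['torque'],o['ee_pos'])
E
```

```text
[-4.12340436 -1.59276665  5.65495018] [-0.15209467  0.45226738  0.0036518 ] [0.4670927  0.13182627 0.04484204]
```

Contact with the plate comes at TCP z of about 0.0453, so the gap is roughly 5.7 mm and snug depth should be near 50 mm. I'll back off slightly and slide in.

Emit:
arm_command --pt "0 0 -0.0004 0" --pt "0.003 0 -0.0004 0" --pt "0.008 0 -0.0004 0" --pt "0.014 0.0005 -0.0004 0" --pt "0.02 0.001 -0.0004 0"

```text
time: 20.25
ee_pos: [0.4871, 0.1371, 0.0451]
tcp_rot: [-179.2, -0.0, 17.5]
wrist_force: [-3.3, -1.0, 6.0]
opening: 0.0167
grasp_force: 61.1
```

Emit:
arm_command --pt "0.005 0 0 0" --pt "0.01 0.0005 0 0" --pt "0.015 0.0005 0 0" --pt "0.019 0.001 0 0" --pt "0.02 0.001 0 0"

```text
time: 20.75
ee_pos: [0.5065, 0.142, 0.0452]
tcp_rot: [-179.2, 0.0, 17.5]
wrist_force: [-5.5, -2.3, 8.1]
opening: 0.0169
grasp_force: 61.6
```

```bash
python3 - <<'E'
from plan import *
from seg import big
o=bot.get_obs(); print(o['wrist_force'],o['torque'],o['ee_pos'],o['q'])
c=cam('side'); big(c['color'],(150,220,300,330),5,'pics/ins2.png')
E
```

```text
[-5.4509132  -2.28164004  8.06598068] [-0.37144969  0.93434752 -0.06478029] [0.50647566 0.14204452 0.04518746] [ 15.24093102   2.32331267 -13.33840714  74.37978208   0.78550037
 177.71414575]
```

View pics/ins2.png

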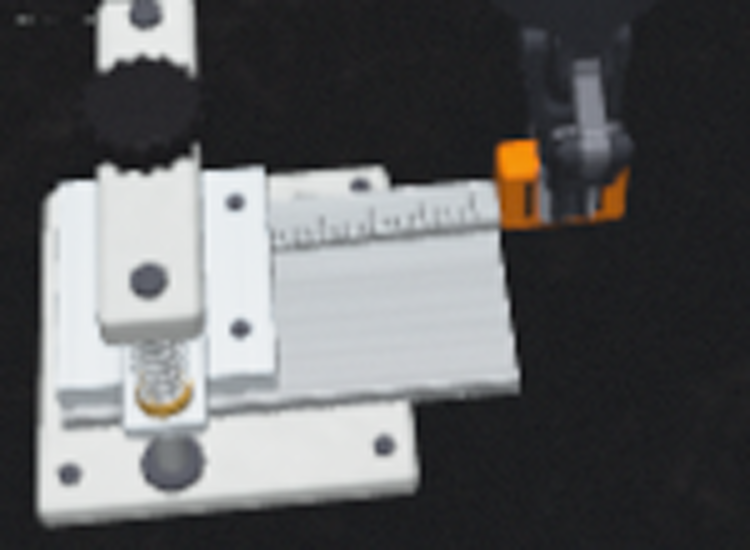

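Emit:
arm_command --pt "0 0 -0.0003 0" --pt "0 0 -0.0006 0" --pt "0 0 -0.0006 0" --pt "0 0 -0.0006 0" --pt "0 0 -0.0006 0"

```text
time: 21.3
ee_pos: [0.5059, 0.142, 0.0454]
tcp_rot: [-179.2, 0.0, 17.5]
wrist_force: [-0.1, 0.5, 0.1]
opening: 0.0167
grasp_force: 60.5
```

```bash
python3 - <<'E'
from plan import *
o=bot.get_obs(); print(o['wrist_force'],o['torque'],o['ee_pos'],o['grasp_force'])
E
```

```text
[-0.06960949  0.47178543  0.10973768] [-0.05360718 -0.0989996   0.03116008] [0.50588811 0.14198088 0.04536677] 60.453282594680786
```

Emit:
arm_command --pt "0.003 0 0 0" --pt "0.006 0 0 0" --pt "0.009 0.0005 0 0" --pt "0.012 0.0005 0 0" --pt "0.012 0.0005 0 0"

```text
time: 21.8
ee_pos: [0.5178, 0.1452, 0.0454]
tcp_rot: [-179.2, 0.0, 17.5]
wrist_force: [0.5, 0.4, -0.6]
opening: 0.017
grasp_force: 60.3
```

```bash
python3 - <<'E'
from plan import *
o=bot.get_obs(); print(o['wrist_force'],o['torque'],o['ee_pos'])
E
```

```text
[ 0.45337322  0.43905991 -0.62940504] [-0.02527403 -0.01045583  0.06213817] [0.51781892 0.1451701  0.04541734]
```

Emit:
arm_command --pt "0.002 0 0 0" --pt "0.004 0 0 0" --pt "0.006 0 0 0" --pt "0.008 0.0003 0 0" --pt "0.008 0.0003 0 0"

```text
time: 22.3
ee_pos: [0.5254, 0.1473, 0.0456]
tcp_rot: [-179.2, -0.0, 17.5]
wrist_force: [0.5, 0.0, -1.6]
opening: 0.0172
grasp_force: 60.3
```

```bash
python3 - <<'E'
from plan import *
o=bot.get_obs(); print(o['wrist_force'],o['torque'],o['ee_pos'])
E
```

```text
[ 0.54383111  0.02330986 -1.6125646 ] [-0.09074263  0.03657336  0.04981604] [0.52540692 0.14725701 0.04555625]
```

Emit:
arm_command --pt "0 0 0.0003 0" --pt "0.001 0 0.0003 0" --pt "0.002 0 0.0003 0" --pt "0.003 0 0.0003 0" --pt "0.003 0 0.0003 0"

```text
time: 22.8
ee_pos: [0.5282, 0.1482, 0.0454]
tcp_rot: [-179.2, -0.0, 17.5]
wrist_force: [-0.6, -0.7, 0.6]
opening: 0.0165
grasp_force: 60.5
```

```bash
python3 - <<'E'
from plan import *
o=bot.get_obs(); print(o['wrist_force'],o['torque'],o['ee_pos'])
E
```

```text
[-0.63164125 -0.66772743  0.57908365] [-0.07153361  0.12564368 -0.05095905] [0.52819136 0.14815399 0.04538408]
```

Emit:
arm_command --pt "0.001 0 0 0" --pt "0.002 0 0 0" --pt "0.003 0 0 0" --pt "0.004 0 0 0" --pt "0.004 0 0 0"

```text
time: 23.3
ee_pos: [0.5319, 0.1493, 0.0454]
tcp_rot: [-179.2, 0.0, 17.5]
wrist_force: [-2.6, -0.8, 3.1]
opening: 0.0169
grasp_force: 60.9
```

```bash
python3 - <<'E'
from plan import *
o=bot.get_obs(); print(o['wrist_force'],o['torque'],o['ee_pos'])
E
```

```text
[-2.63246661 -0.75522974  3.14844291] [-0.20721891  0.47510936  0.02283121] [0.53189534 0.14931924 0.04539213]
```

Emit:
arm_command --pt "0.001 0 -0.0002 0" --pt "0.002 0 -0.0002 0" --pt "0.003 0 -0.0002 0" --pt "0.004 0 -0.0002 0" --pt "0.004 0 -0.0002 0"

```text
time: 23.8
ee_pos: [0.5349, 0.1503, 0.0454]
tcp_rot: [-179.2, 0.1, 17.5]
wrist_force: [-8.4, -3.2, 5.5]
opening: 0.0166
grasp_force: 61.2
```

```bash
python3 - <<'E'
from plan import *
o=bot.get_obs(); print(o['wrist_force'],o['torque'],o['ee_pos'])
E
```

```text
[-8.37600444 -3.20236198  5.45300737] [-0.55979964  1.44678516 -0.01102266] [0.53485254 0.15026378 0.04539051]
```

Emit:
arm_command --pt "0.001 0 0 0" --pt "0.002 0 0 0" --pt "0.003 0 0 0" --pt "0.004 0 0 0" --pt "0.004 0 0 0"

```text
time: 24.3
ee_pos: [0.5384, 0.1514, 0.0454]
tcp_rot: [-179.2, 0.1, 17.5]
wrist_force: [-9.6, -3.0, 6.7]
opening: 0.0169
grasp_force: 61.4
```

```bash
python3 - <<'E'
from plan import *
o=bot.get_obs(); print(o['wrist_force'],o['torque'],o['ee_pos'])
E
```

```text
[-9.61826782 -2.95266034  6.65741102] [-0.69071009  1.78798349  0.0059207 ] [0.53839592 0.15137963 0.0453706 ]
```

The sums give about 4 N from the platen, with the nose about 54 mm in, which fits the 5.7 mm gap. I'll ease the downward push a little and let it settle.

Emit:
arm_command --pt "0 0 -0.0001 0" --pt "0 0 -0.0002 0" --pt "0 0 -0.0003 0" --pt "0 0 -0.0003 0" --pt "0 0 -0.0003 0"

```text
time: 24.8
ee_pos: [0.5384, 0.1513, 0.0454]
tcp_rot: [-179.2, 0.1, 17.5]
wrist_force: [-8.6, -2.1, 3.9]
opening: 0.0173
grasp_force: 61.1
```

Emit:
arm_command --pt "0.0005 0 0 0" --pt "0.001 0 0 0" --pt "0.001 0 0 0" --pt "0.001 0 0 0" --pt "0.001 0 0 0"

```text
time: 25.3
ee_pos: [0.5393, 0.1516, 0.0454]
tcp_rot: [-179.2, 0.2, 17.5]
wrist_force: [-8.8, -3.2, 4.6]
opening: 0.0169
grasp_force: 61.2
```

```bash
python3 - <<'E'
from plan import *
from seg import rect
o=bot.get_obs(); print(o['wrist_force'],o['torque'],o['ee_pos'],o['tcp_rot'],o['grasp_force'])
U=lambda m:m.astype(np.uint8)
for n,roi in(('side',(258,162,308,184)),('top',(262,185,292,235))):
    c=cam(n); im=c['color'].astype(int); print(n,rect(c,U(im.min(2)>150),.016,roi))
    if n=='side': A=c['color'][134:334,150:330]
    else: B=c['color'][130:330,110:310]
cv2.imwrite('pics/end.png',cv2.resize(np.hstack([A,B]),None,fx=2.1,fy=2.1,interpolation=cv2.INTER_CUBIC))
E
```

```text
[-8.76887123 -3.22632257  4.60499705] [-0.59220112  1.56172814  0.04119163] [0.53926837 0.15163066 0.04540765] [-1.79214374e+02  1.55254011e-01  1.75265644e+01] 61.15215182304382
side n=226 ctr=[ 0.4975 -0.1525] mid=[ 0.5032 -0.1468] yaw=23.7 size=[0.0859 0.0312]
top n=235 ctr=[ 0.5012 -0.1534] mid=[ 0.5015 -0.1533] yaw=10.1 size=[0.0877 0.0218]
```

View pics/end.png

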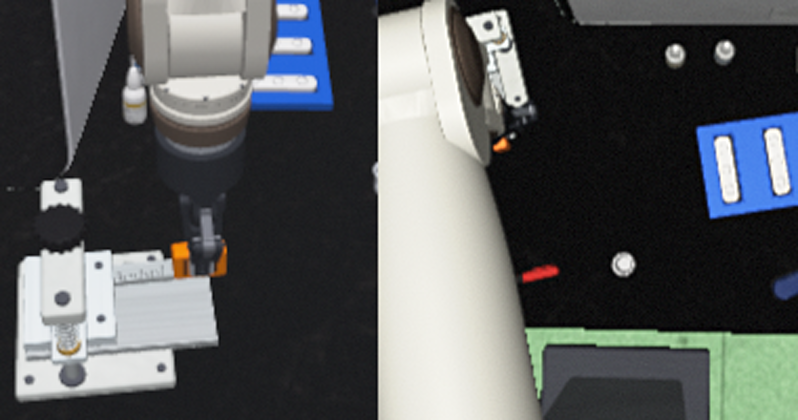

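The cassette is in its nest in line with the others. The gauge lies flat under the platen, square within tolerance, with a platen load of about 4.6 N. I'm handing in.

```bash
python3 -c "
from workcell import bot
print(bot.job_done())"
```

```text
the job is handed in; nothing more can be done
None
```

I handed in the job with the cassette released flat in the free nest and the gauge still gripped flat under the platen, its nose about 54 mm in at an estimated 4–5 N platen load; the judge's verdict was not shown.

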